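# Refit the burner cap and hold the gas knob pressed in

### The arm

A 6-joint arm with a two-finger parallel gripper is mounted at the origin on the work surface. World frame = base frame: x ahead of the robot, y to its left, z up, the work surface at z = 0. Lengths are in m, angles in rad, forces in N, time in s.
With the tool pointing down it reaches from about 0.35 to 0.775 m from the base axis. Payload 5.5 kg.
Tool frame: the origin (TCP) lies on the centre line of the jaws, within the pads' length; the fingertips stand 11 mm ahead of it and the grasp point (between the pads) lies 8 mm behind it (env.tip_reach is the distance from the TCP to the fingertips, in m); z points along the fingers, x is the direction in which the jaws open and shut, and the axes are right-handed (so a half turn about z gives the same grasp; the last joint's range is limited). The gripper opens to 85 mm and grips with 20 to 120 N. Pads are 22 mm wide; open, the fingers measure 114 mm over their backs; the gripper's body (76 mm by 85 mm) begins 54 mm behind the grasp point. The pads swing forward as they close: fully open they stand 13 mm farther back than shut.
Start: joints at [-1.463, 0.313, 0.046, 1.304, 0, 1.431], TCP at [0.141, -0.557, 0.242] pointing down, gripper open.
Joint ranges: [-2.76, 2.76], [-0.86, 1.69], [-1.03, 1.26], [-2.2, 2.34], [-1.47, 1.5], [-3.14, 3.14]. Speed limits (rad/s): [2.57, 2.57, 3.14, 3.14, 3.14, 3.14].

### API

Orientations are given as a unit quaternion [w, x, y, z].
In Python, from workcell import env gives the robot as it stands.
- The arm moves only by the tool carry_out, never from a script. Its argument "moves" is one flat list of numbers, 7 for each row, row after row: the gripper command: -1 is shut, 1 is fully open, values between are in proportion, then the shift along the tool's x, y, z in m, then the turn, a rotation vector about the tool's x, y, z in degrees. A call has exactly 5 rows; each row shifts and turns the pose as measured when the row begins, along the tool's axes as they then stand; what a row does not reach is not made up. A row lasts 1/8 s, in which the tool goes at most 62.5 mm and 10.7 degrees, less where a joint would pass 70% of its speed; a pose out of reach is approached as far as the arm can. A call is refused whole if a number of a shift passes 0.0625 or a number of a turn 10.7, either way. A call with a gripper value outside its range is refused whole. The fingers move at their own pace and stop on an object; "squeeze" is the grip in N (left out, the last holds). Time passes only in rows, so rows that do not move let the fingers close, or fill a call up. It gives the time, the measured TCP pose, the force and the opening at its end, in the units of the state.
- env.get_state(): the state, without advancing time (a new reading comes with each control period).
- env.read_camera(name): name is "scene" or "top" or "wrist"; returns the picture (420x560x3 uint8, red, green, blue); there is no depth.
- env.calibration(name): a dict with "camera_matrix" (3x3 intrinsics, pixels), "rvec" (rotation vector, rad) and "tvec" (3), from world to camera coordinates, as OpenCV has them; the wrist camera has in their place "hand_eye" (4x4, takes a point from camera to tool coordinates, whose origin is the TCP and whose axes are the tool frame's). Camera axes: x right, y down, z forward; pixel columns grow to the right and rows downward; lengths in m; the calibration is good to about 2 mm. A picture is of the moment at which its call begins: read the wrist's pose just before it. calibration takes no time and is no camera call.
- env.hand_in(): hands the job in, once; it reports no verdict.
The state is a dict: "clock": time; "joint_pos": joint angles; "qvel": joint speeds; "tau": joint torques, N m; "tcp_pos": TCP position; "orientation": TCP orientation; "wrist_force": force on the tool from outside, world axes, zero at the start; "ft_torque": the same for the moment, N m; "finger_gap": finger opening in m.
Only numpy, scipy, OpenCV 4.12 (cv2) and the standard library are available. Lean on these libraries where they do the work, as an engineer would, in place of code of your own. Each camera call takes 0.05 s, during which the arm holds its last target. There are 200 camera calls.

### The job

The gas ring on the breakfast counter has just been cleaned. First put the round burner cap back into the round seat of the burner head, flat and fully down, and let go of it; then turn the control knob so that its keyed bore matches the flat on the valve stem, push it fully onto the stem, and press it in all the way as one does to light the ring. Finish while still holding the knob pressed in with the gripper; do not let go, and leave the bowl, the ramekin and the pan grate where they are.

Things in the scene. Friction and masses are not known exactly. Their poses are not given: they have to be found in the camera images.
- cap_mid (a point): Dark steel burner cap, loose, upright on the counter: disc 54 mm across, 10 mm thick (lower edge bevelled 3 mm), with a central round lifting stub 30 mm across from 10 to 30 mm height; total height 30 mm, about 0.16 kg. This point is on its axis, 15 mm above its underside; z is up. Grip it by the stub, from above; its yaw does not matter.
- seat (a point): Centre of the floor of the round seat in the aluminium burner head on the gas ring's left part (seen from the robot). The seat is a recess about 58 mm across and 6 mm deep; its rim (72 mm outside) is 62 mm above the counter, its floor 56 mm. z is up. With the cap fully seated, cap_mid is 15 mm above this point.
- hob: The gas ring: a fixed steel box, 200 mm (x) by 340 mm (y), flat top 50 mm above the counter. Origin at the centre of its underside. The burner head is 75 mm from it along +y, the valve stem 80 to 100 mm along -y.
- knob_mid (a point): Black plastic control knob, loose, upright on the counter: skirt 54 mm across and 20 mm high, on it a grip bar 12 mm wide (y), 46 mm long (x), 18 mm high; total 38 mm, about 0.06 kg. This point is on its axis, 19 mm above its underside; z up, x along the bar to the end with a white line on top and a nose 9 mm past the skirt. Grip the bar across its width, from above.
- bore (a point): Centre of the knob's underside, mouth of its D-shaped bore: 15 mm deep, 13.8 mm across, flat 4.1 mm from the axis on the +x side (the side of the white line and nose); mouth flared by 1.4 mm. Axes as knob_mid.
- stem_tip (a point): Centre of the top of the upright brass valve stem on the gas ring's right part: D-shaped, 12 mm across, flat 3.2 mm from the axis, top 79 mm above the counter when not pressed, top edge bevelled. z up; x from the axis to the flat. It cannot be turned. The knob matches when its x points the same way; fully on, knob_mid is 4 mm above this point; flats unmatched, it rests 15 mm higher.
- valve: Dark round bezel plate around the foot of the stem, 80 mm across, 3 mm thick, fixed on the gas ring's top, with a tongue (14 mm wide) sticking out 15 mm that points the same way as the stem's flat (+x). Origin at its underside on the stem's axis.
- stem (a joint): How far the stem is pressed in, m: 0 is out, 0.006 fully in against its stop. A spring pushes it back out: 3.2 N at the start, 8 N fully in.
- bowl: Bystander: black bowl, 120 mm across, 55 mm high, origin at the centre of its underside. Leave it alone.
- ramekin: Bystander: white ramekin, 72 mm across, 45 mm high, origin at the centre of its underside. Leave it alone.
- grate: Bystander: dark square pan grate, 150 x 150 mm, 14 mm high, lying flat, origin at the centre of its underside. Leave it alone.
Not all that is in view belongs to the job. What is shaped like the part that bears cap_mid but turquoise is not meant.

How it is judged:
By the outcome, as a careful person would: the job done as asked, in the order asked, and still so for the second after the job is handed in, while the arm keeps its last pose, push and grip.
It also fails if it takes over 64 s, if anything falls off the work surface, if the arm or the gripper's body presses on something with over 40 N, if the wrist force passes 120 N, or if a joint passes its speed limit or range.

## Working session

There is one attempt and no reset: what is moved stays moved. The work goes in short steps, Python scripts to look and compute and a tool call to move; the robot and the scene stay as the last step left them, time stands still between calls to the robot, and variables do not carry over. Pictures are saved under pics/ and viewed, about 8 in all and at most 12, crops included, and the job is handed in when it is done.

Besides the shell and the picture viewer there is one more tool, called after "Emit:" as name(argument=value, ...) on one line, values as JSON. carry_out: Moves the arm, as the interface text tells. Its arguments: {"type":"object","properties":{"moves":{"type":"array"},"squeeze":{"type":"number"}},"required":["moves"]}

```bash
mkdir -p pics; ls; cat > h.py <<'E'
import numpy as np,cv2
from workcell import env
from scipy.spatial.transform import Rotation as R
def snap(n,f):
    im=env.read_camera(n); cv2.imwrite('pics/'+f,im[:,:,::-1]); return im
def cam(n,st=None):
    c=env.calibration(n);K=np.array(c['camera_matrix'])
    if n=='wrist':
        st=st or env.get_state();q=st['orientation'];T=np.eye(4)
        T[:3,:3]=R.from_quat([q[1],q[2],q[3],q[0]]).as_matrix();T[:3,3]=st['tcp_pos']
        W=T@np.array(c['hand_eye']);return K,W[:3,:3],W[:3,3]
    Rm=cv2.Rodrigues(np.array(c['rvec'],float))[0];return K,Rm.T,-Rm.T@np.array(c['tvec'],float).ravel()
def ray(C,u,v,z):
    K,Rw,o=C;d=Rw@np.linalg.inv(K)@np.array([u,v,1.]);return o+d*(z-o[2])/d[2]
def proj(C,p):
    K,Rw,o=C;q=K@(Rw.T@(np.array(p)-o));return q[:2]/q[2]
E
python3 - <<'E'
from h import *
print(env.get_state())
a=snap('scene','s0.png');b=snap('top','t0.png')
for n in('scene','top'):print(cam(n))
print(env.calibration('wrist'))
E
```

```text
pics
{'clock': 0.0, 'joint_pos': array([-1.46257429e+00,  3.13981068e-01,  4.50121482e-02,  1.30357023e+00,
       -1.63462311e-05,  1.43119469e+00]), 'qvel': array([ 1.33845931e-03, -1.30829734e-03,  6.67766667e-05, -2.17971627e-04,
        2.27121012e-03, -2.07929371e-04]), 'tau': array([ 2.82686888e-04, -4.80630255e+01,  2.98530650e+01,  1.93366909e-02,
       -5.67388525e-06, -9.54896194e-06]), 'tcp_pos': array([ 0.14097904, -0.55697149,  0.24143339]), 'orientation': array([-6.20083013e-04,  7.89079772e-01, -6.14290122e-01, -6.12305448e-04]), 'wrist_force': array([-0.83059417, -0.75216783,  0.1783294 ]), 'ft_torque': array([-0.08692637, -0.03906623, -0.0142462 ]), 'finger_gap': 0.08549685015487271}
(array([[438.98592867,   0.        , 268.50009199],
       [  0.        , 438.98592867, 207.71979515],
       [  0.        ,   0.        ,   1.        ]]), array([[ 0.81501479,  0.37240694, -0.44391886],
       [ 0.57938858, -0.53398498,  0.61576692],
       [-0.00773013, -0.75906067, -0.65097399]]), array([ 1.06087235, -0.78838569,  0.90133131]))
(array([[531.49298367,   0.        , 279.31485146],
       [  0.        , 531.49298367, 221.16227143],
       [  0.        ,   0.        ,   1.        ]]), array([[ 0.12373836, -0.97110712,  0.20405825],
       [-0.99230363, -0.12207175,  0.02078464],
       [ 0.00472564, -0.2050596 , -0.97873808]]), array([ 0.264885  , -0.02048434,  1.32526012]))
{'camera_matrix': array([[363.62783776,   0.        , 282.24276991],
       [  0.        , 363.62783776, 204.47342137],
       [  0.        ,   0.        ,   1.        ]]), 'hand_eye': array([[ 9.99999889e-01, -4.44891552e-04,  1.58163505e-04,
         7.99103750e-04],
       [ 3.71785501e-04,  9.48400208e-01,  3.17075554e-01,
        -8.19153682e-02],
       [-2.91066536e-04, -3.17075460e-01,  9.48400268e-01,
        -1.31409641e-01],
       [ 0.00000000e+00,  0.00000000e+00,  0.00000000e+00,
         1.00000000e+00]])}
```

View pics/s0.png

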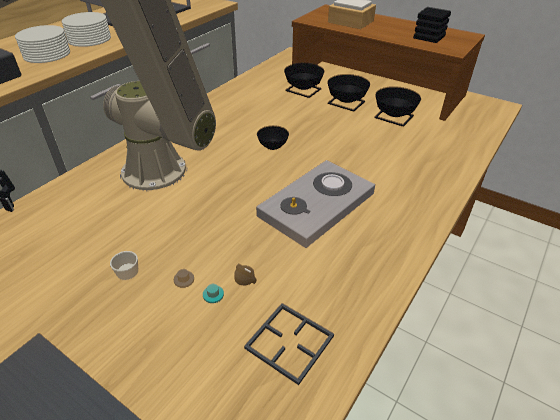

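View pics/t0.png

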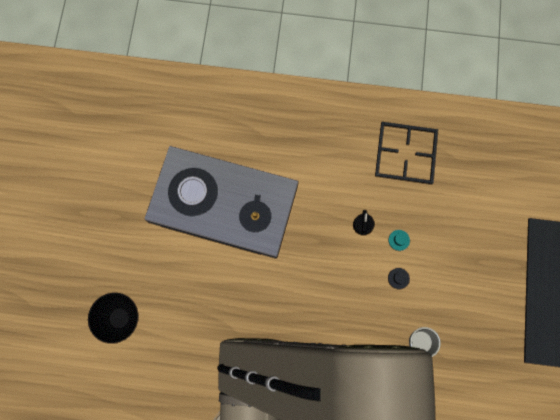

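The top view shows the cap at (399,278), a turquoise decoy at (399,240), the knob at (363,223) with its nose up, the seat at (192,190) and the stem at (255,216), with its tongue pointing up to (257,198).

```bash
cat > a.py <<'E'
from h import *
t=cv2.imread('pics/t0.png');C=cam('top')
hsv=cv2.cvtColor(t,cv2.COLOR_BGR2HSV)
def blobs(m,x0,y0,x1,y1,name,z):
    mm=np.zeros(m.shape,np.uint8);mm[y0:y1,x0:x1]=m[y0:y1,x0:x1]*255
    cs,_=cv2.findContours(mm,cv2.RETR_EXTERNAL,cv2.CHAIN_APPROX_NONE)
    for c in cs:
        if cv2.contourArea(c)<8:continue
        (u,v),r=cv2.minEnclosingCircle(c);M=cv2.moments(c);cu,cv_=M['m10']/M['m00'],M['m01']/M['m00']
        print(name,'A',cv2.contourArea(c),'circ',round(u,1),round(v,1),round(r,1),'cen',round(cu,1),round(cv_,1),'->',ray(C,cu,cv_,z).round(4))
dark=t.max(2)<70
blobs(dark,380,262,420,295,'cap',.012)
blobs(dark,345,203,382,238,'knob',.02)
blobs((t.min(2)>150),170,165,215,215,'seat',.06)
blobs(dark,235,190,275,235,'bezel',.053)
brass=(hsv[...,1]>120)&(hsv[...,2]>90)
blobs(brass,245,205,266,226,'stem',.079)
blobs(t.min(2)>130,345,203,382,238,'whiteline',.038)
# hob outline
g=((hsv[...,1]<60)&(t.max(2)>70)&(t.max(2)<200)).astype(np.uint8)*255
g[:,:140]=0;g[:,305:]=0;g[:140]=0;g[265:]=0
cs,_=cv2.findContours(g,cv2.RETR_EXTERNAL,cv2.CHAIN_APPROX_NONE)
c=max(cs,key=cv2.contourArea);bx=cv2.boxPoints(cv2.minAreaRect(c));P=np.array([ray(C,*p,.05) for p in bx]);print(bx.round(1),P.round(3))
cv2.imwrite('pics/crop1.png',np.hstack([cv2.resize(t[195:300,340:430],None,fx=4.5,fy=4.5,interpolation=2),cv2.resize(t[180:250,220:280],None,fx=5.8,fy=6.75,interpolation=2)]))
E
python3 a.py
```

```text
cap A 307.5 circ 398.3 277.9 10.5 cen 398.1 278.1 -> [ 0.4327 -0.3017  0.012 ]
knob A 304.5 circ 363.3 222.1 12.2 cen 363.1 224.1 -> [ 0.5559 -0.2021  0.02  ]
seat A 437.5 circ 191.5 189.6 13.7 cen 192.8 191.4 -> [0.5764 0.2268 0.06  ]
bezel A 748.5 circ 254.8 213.1 18.2 cen 254.8 215.5 -> [0.5368 0.0678 0.053 ]
stem A 37.5 circ 254.9 215.7 3.9 cen 254.7 215.7 -> [0.5307 0.0663 0.079 ]
[[144.  219.6]
 [165.2 143.6]
 [298.  180.7]
 [276.8 256.7]] [[ 0.493  0.336  0.05 ]
 [ 0.693  0.317  0.05 ]
 [ 0.639 -0.027  0.05 ]
 [ 0.443  0.002  0.05 ]]
```

View pics/crop1.png

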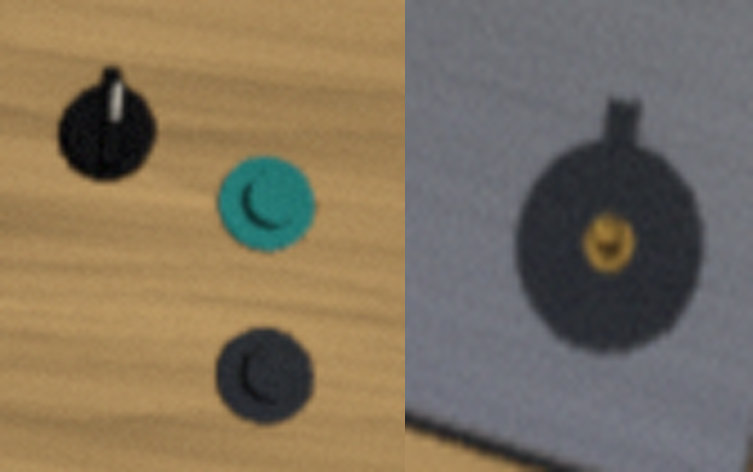

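The crop confirms a dark cap and a turquoise decoy. The knob's white line and nose point up, and so does the bezel tongue, both slightly to the right. I'll move over the cap now.

Emit:
carry_out(moves=[1, -0.027, -0.053, 0.008, 0, 0, 0, 1, -0.027, -0.053, 0.008, 0, 0, 0, 1, -0.027, -0.053, 0.008, 0, 0, 0, 1, -0.027, -0.053, 0.008, 0, 0, 0, 1, -0.027, -0.053, 0.008, 0, 0, 0], squeeze=40)

```text
clock: 0.72
tcp_pos: [0.3678, -0.3595, 0.1984]
orientation: [-0.001, 0.786, -0.618, -0.001]
wrist_force: [1.1, -0.9, 0.9]
finger_gap: 0.0855
```

```bash
cat >> h.py <<'E'
def rot(st):
    q=st['orientation'];return R.from_quat([q[1],q[2],q[3],q[0]])
def go(p,yaw=None):
    """tool-frame shift to world p and turn so that tool is straight down with tool x at yaw (rad, mod pi)"""
    st=env.get_state();r=rot(st);M=r.as_matrix()
    cur=np.arctan2(M[1,0],M[0,0])
    if yaw is None: yaw=cur
    yaw=cur+(yaw-cur+np.pi/2)%np.pi-np.pi/2
    t=R.from_euler('z',yaw)*R.from_euler('x',np.pi)
    print('t',round(st['clock'],2),'tcp',np.round(st['tcp_pos'],4),'yaw',round(np.degrees(cur),2),'q6',round(st['joint_pos'][5],2),'F',np.round(st['wrist_force'],1),'gap',round(st['finger_gap'],4))
    print('shift',(M.T@(np.array(p)-st['tcp_pos'])).round(4),'turn',np.degrees((r.inv()*t).as_rotvec()).round(2))
E
python3 -c "
from h import *
go([.433,-.302,.15])"
```

```text
t 0.72 tcp [ 0.3678 -0.3595  0.1984] yaw -76.38 q6 1.97 F [ 1.1 -0.9  0.9] gap 0.0855
shift [-0.0404 -0.0769  0.0485] turn [0.01 0.14 0.  ]
```

Emit:
carry_out(moves=[1, -0.02, -0.038, 0.01, 0, 0, 0, 1, -0.02, -0.038, 0.01, 0, 0, 0, 1, 0, 0, 0.005, 0, 0, 0, 1, 0, 0, 0, 0, 0, 0, 1, 0, 0, 0, 0, 0, 0])

```text
clock: 1.35
tcp_pos: [0.4348, -0.2969, 0.1708]
orientation: [-0.001, 0.788, -0.616, -0.003]
wrist_force: [0.1, -0.9, -0.5]
finger_gap: 0.0857
```

```bash
python3 - <<'E'
from h import *
st=env.get_state();C=cam('wrist',st);snap('wrist','w1.png')
go([.433,-.302,.15])
for p in([.433,-.302,.03],[.555,-.202,.038]):print(proj(C,p))
E
```

```text
t 1.4 tcp [ 0.4347 -0.297   0.1708] yaw -76.04 q6 2.15 F [ 0.4 -0.6  0.1] gap 0.0857
shift [0.0045 0.0028 0.0208] turn [0.13 0.32 0.  ]
[287.94631021 196.68858045]
[183.2867299  -12.76967737]
```

View pics/w1.png

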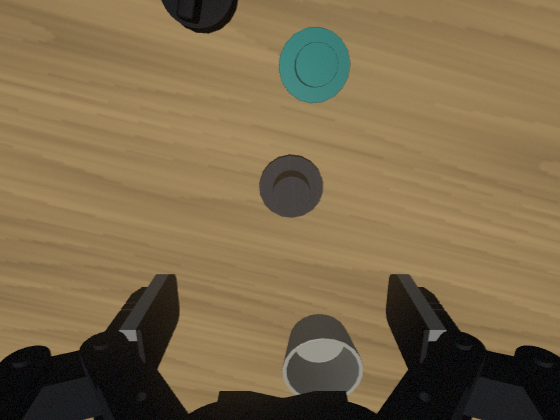

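The wrist view shows the cap disc centred at about (291,187) with radius 32. The stub is visible, the decoy is at (314,65) and the ramekin is at (322,350).

```bash
python3 - <<'E'
from h import *
t=cv2.imread('pics/w1.png');C=cam('wrist')
m=(t.max(2)<85).astype(np.uint8)*255;k=np.zeros_like(m);k[145:228,250:335]=m[145:228,250:335]
k=cv2.morphologyEx(k,cv2.MORPH_CLOSE,np.ones((9,9)))
cs,_=cv2.findContours(k,0,2);c=max(cs,key=cv2.contourArea)
print(cv2.minEnclosingCircle(c),cv2.fitEllipse(c))
e=cv2.fitEllipse(c)[0];print(ray(C,*e,.008))
p=ray(C,*e,.008)
go([p[0],p[1],.06])
E
```

```text
((290.4408264160156, 185.561767578125), 31.58881378173828) ((290.5794982910156, 185.49314880371094), (61.345542907714844, 62.13871383666992), 78.7589111328125)
[ 0.43635527 -0.30378806  0.008     ]
t 1.4 tcp [ 0.4347 -0.297   0.1708] yaw -76.04 q6 2.15 F [ 0.4 -0.6  0.1] gap 0.0857
shift [ 0.0076 -0.0002  0.1108] turn [0.13 0.32 0.  ]
```

Emit:
carry_out(moves=[1, 0.006, 0, 0.035, 0, 0, 0, 1, 0, 0, 0.035, 0, 0, 0, 1, 0, 0, 0.035, 0, 0, 0, 1, 0, 0, 0.02, 0, 0, 0, 1, 0, 0, 0, 0, 0, 0])

```text
clock: 2.02
tcp_pos: [0.4342, -0.3092, 0.0455]
orientation: [-0.0, 0.785, -0.62, 0.0]
wrist_force: [-0.7, -0.6, 0.8]
finger_gap: 0.0857
```

```bash
python3 -c "
from h import *
go([.4355,-.303,.024])"
```

```text
t 2.02 tcp [ 0.4342 -0.3092  0.0455] yaw -76.6 q6 2.14 F [-0.7 -0.6  0.8] gap 0.0857
shift [-0.0058 -0.0026  0.0215] turn [-0.05 -0.02  0.  ]
```

Emit:
carry_out(moves=[1, -0.006, -0.003, 0.011, 0, 0, 0, 1, 0, 0, 0.01, 0, 0, 0, 1, 0, 0, 0, 0, 0, 0, -1, 0, 0, 0, 0, 0, 0, -1, 0, 0, 0, 0, 0, 0])

```text
clock: 2.65
tcp_pos: [0.4372, -0.3046, 0.0264]
orientation: [0.0, 0.784, -0.62, 0.003]
wrist_force: [0.0, 0.6, -0.9]
finger_gap: 0.0517
```

Emit:
carry_out(moves=[-1, 0, 0, 0, 0, 0, 0, -1, 0, 0, 0, 0, 0, 0, -1, 0, 0, 0, 0, 0, 0, -1, 0, 0, 0, 0, 0, 0, -1, 0, 0, 0, 0, 0, 0])

```text
clock: 3.28
tcp_pos: [0.4376, -0.3049, 0.027]
orientation: [0.0, 0.784, -0.62, 0.004]
wrist_force: [0.1, 0.2, 0.6]
finger_gap: 0.0276
```

```bash
python3 -c "
from h import *
go([.4355,-.303,.15])"
```

```text
t 3.27 tcp [ 0.4376 -0.3049  0.027 ] yaw -76.68 q6 2.15 F [0.1 0.2 0.6] gap 0.0276
shift [-0.0016  0.0011 -0.123 ] turn [-0.25 -0.33  0.  ]
```

Emit:
carry_out(moves=[-1, 0, 0, -0.02, 0, 0, 0, -1, 0, 0, -0.04, 0, 0, -10, -1, 0, 0, -0.04, 0, 0, -10, -1, 0, 0, -0.03, 0, 0, -10, -1, 0, 0, 0, 0, 0, -10])

```text
clock: 3.9
tcp_pos: [0.4352, -0.3029, 0.1583]
orientation: [0.0, 0.953, -0.304, 0.0]
wrist_force: [-0.8, -0.2, -1.7]
finger_gap: 0.0279
```

```bash
python3 - <<'E'
from h import *
st=env.get_state();C=cam('wrist',st);snap('wrist','w2.png')
go([.577,.228,.16])
x=st['tcp_pos'];print(proj(C,x+[0,0,-.017]))
E
```

```text
t 3.95 tcp [ 0.4346 -0.3023  0.1572] yaw -35.12 q6 1.42 F [-0.4 -1.  -2.3] gap 0.0275
shift [-0.1886 -0.5157 -0.0023] turn [-0.03  0.06 -0.  ]
[280.22914517 270.01530499]
```

View pics/w2.png

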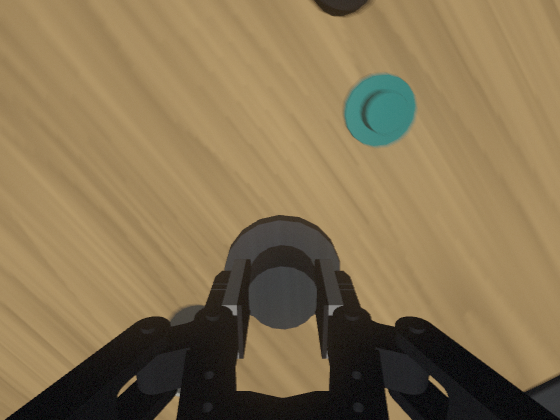

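The cap is held by the stub, with the disc centred at about (283,270), in line with the tool axis. I'll carry it to the burner.

Emit:
carry_out(moves=[-1, -0.01, -0.026, 0, 0, 0, 0, -1, -0.019, -0.052, 0, 0, 0, 0, -1, -0.019, -0.052, 0, 0, 0, 0, -1, -0.019, -0.052, 0, 0, 0, 0, -1, -0.019, -0.052, 0, 0, 0, 0])

```text
clock: 4.58
tcp_pos: [0.5005, -0.059, 0.1541]
orientation: [-0.0, 0.95, -0.313, -0.002]
wrist_force: [1.0, -0.3, -1.9]
finger_gap: 0.0275
```

Emit:
carry_out(moves=[-1, -0.019, -0.052, 0, 0, 0, 0, -1, -0.019, -0.052, 0, 0, 0, 0, -1, -0.019, -0.052, 0, 0, 0, 0, -1, -0.01, -0.03, 0, 0, 0, 0, -1, 0, 0, 0, 0, 0, 0])

```text
clock: 5.2
tcp_pos: [0.5567, 0.1405, 0.1498]
orientation: [0.001, 0.949, -0.317, -0.005]
wrist_force: [-0.9, -1.3, -1.3]
finger_gap: 0.0278
```

```bash
python3 - <<'E'
from h import *
st=env.get_state();C=cam('wrist',st);snap('wrist','w3.png')
go([.577,.228,.16])
print(proj(C,[.577,.228,.06]),proj(C,[.533,.067,.079]))
E
```

```text
t 5.25 tcp [0.5562 0.1395 0.1497] yaw -36.98 q6 2.32 F [-0.6  0.6 -1.3] gap 0.0279
shift [-0.0367 -0.0832 -0.0104] turn [0.32 0.56 0.  ]
[219.01785239  80.57028573] [320.0559376  328.09067912]
```

View pics/w3.png

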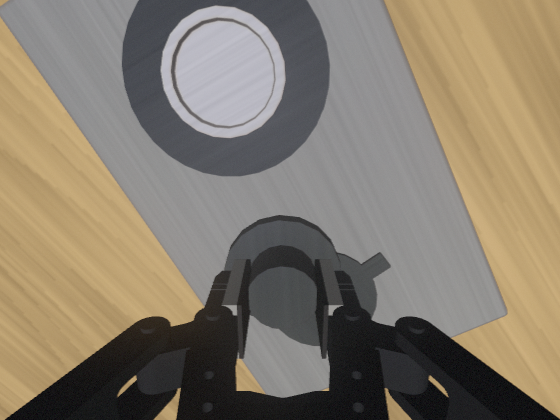

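The wrist view shows the seat ring centred at about (223,71). The bezel tongue is at (375,265), partly hidden behind the cap.

```bash
python3 - <<'E'
from h import *
t=cv2.imread('pics/w3.png');C=cam('wrist')
m=(t.min(2)>135).astype(np.uint8)*255;k=np.zeros_like(m);k[0:145,150:300]=m[0:145,150:300]
k=cv2.morphologyEx(k,cv2.MORPH_OPEN,np.ones((3,3)))
cs,_=cv2.findContours(k,0,1);c=max(cs,key=cv2.contourArea)
e=cv2.fitEllipse(c);print(e,ray(C,*e[0],.062))
# inner edge: dark wall ring
g=cv2.cvtColor(t,6);ed=cv2.Canny(g,40,90)
ys,xs=np.nonzero(ed);P=np.array([ray(C,x,y,.062)[:2] for x,y in zip(xs,ys)])
ce=ray(C,*e[0],.062)[:2];d=np.hypot(*(P-ce).T)
print(np.histogram(d,np.arange(.02,.046,.001)))
for a,b in((.034,.038),(.0275,.0305)):
    s=P[(d>a)&(d<b)];A=np.c_[2*s,np.ones(len(s))];x=np.linalg.lstsq(A,(s**2).sum(1),rcond=None)[0];print(x[:2],np.sqrt(x[2]+x[0]**2+x[1]**2),len(s))
# stub top in hand
st=env.get_state();print([proj(C,st['tcp_pos']+np.array([0,0,z])) for z in(-.017,.003)])
E
```

```text
((222.65078735351562, 71.4218978881836), (122.0584487915039, 132.19285583496094), 160.1681365966797) [0.58160573 0.22918069 0.062     ]
(array([  0,   0,   0,   0,   0,  30, 101, 125, 134, 148,  93,  87,   3,
       136,  85,  75, 135,  38,   0,   0,   0,   0,   0,   0,   0]), array([0.02 , 0.021, 0.022, 0.023, 0.024, 0.025, 0.026, 0.027, 0.028,
       0.029, 0.03 , 0.031, 0.032, 0.033, 0.034, 0.035, 0.036, 0.037,
       0.038, 0.039, 0.04 , 0.041, 0.042, 0.043, 0.044, 0.045]))
[0.58042001 0.22776157] 0.035233399223795085 333
[0.58109663 0.22829916] 0.028868267667955007 418
[array([280.60979405, 269.86788404]), array([279.90809907, 294.14272246])]
```

```bash
python3 -c "
from h import *
go([.580,.2287,.11],np.radians(-37))"
```

```text
t 5.25 tcp [0.5562 0.1395 0.1497] yaw -36.98 q6 2.32 F [-0.6  0.6 -1.3] gap 0.0279
shift [-0.0342 -0.0858  0.0396] turn [0.32 0.56 0.02]
```

Emit:
carry_out(moves=[-1, -0.017, -0.042, 0, 0.3, 0.5, 0, -1, -0.017, -0.042, 0, 0, 0, 0, -1, 0, 0, 0.018, 0, 0, 0, -1, 0, 0, 0.018, 0, 0, 0, -1, 0, 0, 0, 0, 0, 0])

```text
clock: 5.88
tcp_pos: [0.5784, 0.2224, 0.1103]
orientation: [0.003, 0.946, -0.324, -0.002]
wrist_force: [-0.9, -0.0, -2.1]
finger_gap: 0.0279
```

```bash
python3 - <<'E'
from h import *
st=env.get_state();snap('wrist','w4.png')
go([.580,.2287,.085],np.radians(-37))
E
```

```text
t 5.92 tcp [0.5791 0.2225 0.1113] yaw -37.85 q6 2.47 F [ 0.2 -1.  -2. ] gap 0.0278
shift [-0.003  -0.0056  0.0262] turn [ 0.3   0.12 -0.84]
```

View pics/w4.png

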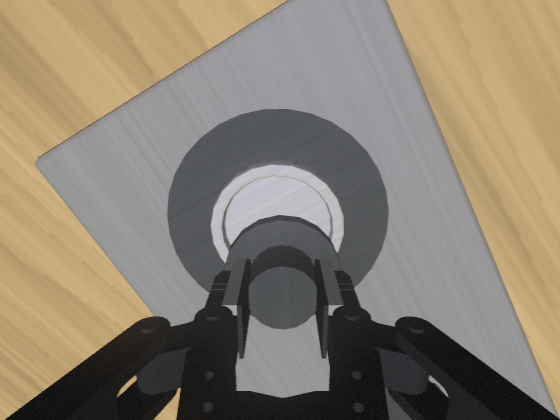

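The seat ring is centred at u≈277 and the cap at u≈283. That agrees with the computed −3 mm shift in tool x.

Emit:
carry_out(moves=[-1, -0.003, -0.0055, 0.003, 0.3, 0, -0.8, -1, 0, 0, 0.008, 0, 0, 0, -1, 0, 0, 0.006, 0, 0, 0, -1, 0, 0, 0.003, 0, 0, 0, -1, 0, 0, 0, 0, 0, 0])

```text
clock: 6.55
tcp_pos: [0.5812, 0.2278, 0.092]
orientation: [-0.001, 0.948, -0.319, 0.0]
wrist_force: [-0.5, 0.9, -0.9]
finger_gap: 0.0276
```

```bash
python3 - <<'E'
from h import *
go([.580,.2287,.083],np.radians(-37))
E
```

```text
t 6.55 tcp [0.5812 0.2278 0.092 ] yaw -37.16 q6 2.46 F [-0.5  0.9 -0.9] gap 0.0276
shift [-0.0015  0.      0.009 ] turn [-0.13  0.02 -0.16]
```

Emit:
carry_out(moves=[-1, -0.001, 0, 0.003, 0, 0, 0, -1, 0, 0, 0.003, 0, 0, 0, -1, 0, 0, 0.002, 0, 0, 0, -1, 0, 0, 0.002, 0, 0, 0, -1, 0, 0, 0, 0, 0, 0])

```text
clock: 7.18
tcp_pos: [0.5816, 0.2296, 0.0831]
orientation: [-0.003, 0.948, -0.318, 0.001]
wrist_force: [-0.3, 1.0, 0.8]
finger_gap: 0.0276
```

```bash
python3 - <<'E'
from h import *
go([.580,.2287,.083],np.radians(-37))
E
```

```text
t 7.17 tcp [0.5816 0.2296 0.0831] yaw -37.12 q6 2.47 F [-0.3  1.   0.8] gap 0.0276
shift [-0.0007  0.0017  0.    ] turn [-0.33 -0.06 -0.12]
```

Emit:
carry_out(moves=[-1, 0, 0, 0.001, 0, 0, 0, -1, 0, 0, 0.002, 0, 0, 0, -1, 0, 0, 0.002, 0, 0, 0, -1, 0, 0, 0.002, 0, 0, 0, -1, 0, 0, 0.001, 0, 0, 0])

```text
clock: 7.8
tcp_pos: [0.5815, 0.2296, 0.083]
orientation: [-0.004, 0.948, -0.318, 0.003]
wrist_force: [-0.4, 0.4, 2.6]
finger_gap: 0.0277
```

```bash
python3 - <<'E'
from h import *
go([.580,.2287,.083],np.radians(-37))
E
```

```text
t 7.8 tcp [0.5815 0.2296 0.083 ] yaw -37.12 q6 2.47 F [-0.4  0.4  2.6] gap 0.0277
shift [-0.0007  0.0016  0.    ] turn [-0.51 -0.24 -0.11]
```

It has bottomed at TCP z 0.083, as predicted, so I'll release and rise.

Emit:
carry_out(moves=[0.3, 0, 0, 0, 0, 0, 0, 0.3, 0, 0, 0, 0, 0, 0, 0.3, 0, 0, 0, 0, 0, 0, 0.3, 0, 0, -0.03, 0, 0, 0, 0.3, 0, 0, -0.05, 0, 0, 0])

```text
clock: 8.43
tcp_pos: [0.5777, 0.2277, 0.1583]
orientation: [0.0, 0.948, -0.319, -0.001]
wrist_force: [0.4, 0.9, 0.5]
finger_gap: 0.0556
```

Emit:
carry_out(moves=[0.3, 0, 0.03, -0.03, 0, 0, -10, 0.3, 0, 0.03, 0, 0, 0, -10, 0.3, 0, 0.03, 0, 0, 0, -10, 0.3, 0, 0, 0, 0, 0, -10, 0.3, 0, 0, 0, 0, 0, 0])

```text
clock: 9.05
tcp_pos: [0.5394, 0.1464, 0.1934]
orientation: [-0.001, 0.999, 0.035, 0.003]
wrist_force: [0.6, 0.2, -0.1]
finger_gap: 0.0556
```

```bash
python3 - <<'E'
from h import *
st=env.get_state();C=cam('wrist',st);snap('wrist','w5.png')
go([.53,.0,.2])
print(proj(C,[.5805,.2290,.062]),proj(C,[.533,.067,.079]))
E
```

```text
t 9.1 tcp [0.5394 0.1465 0.1934] yaw 3.98 q6 1.62 F [ 0.3 -0.3 -0. ] gap 0.0553
shift [-0.0195  0.1454 -0.0069] turn [-0.06 -0.36  0.  ]
[348.30975047  84.95031753] [265.33182226 298.70307976]
```

View pics/w5.png

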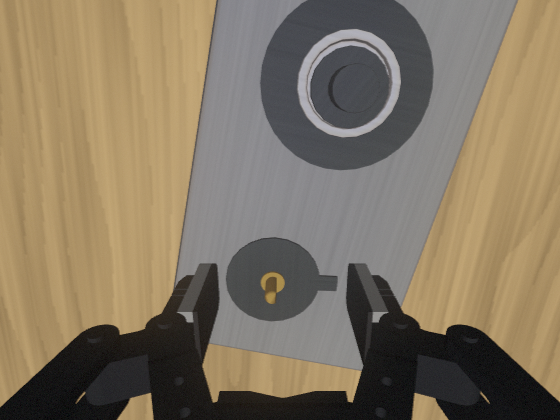

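The cap sits flat inside the seat rim at (349,85) and is released. The bezel is at (273,279), its tongue tip at (337,283) and the brass stem tip at (270,297). I'll measure the valve now.

```bash
python3 - <<'E'
from h import *
t=cv2.imread('pics/w5.png');C=cam('wrist');hsv=cv2.cvtColor(t,40)
m=((t.max(2)<95)|((hsv[...,1]>110)&(hsv[...,2]>60))).astype(np.uint8)*255
k=np.zeros_like(m);k[225:330,222:345]=m[225:330,222:345]
k=cv2.morphologyEx(k,cv2.MORPH_OPEN,np.ones((3,3)))
cs,_=cv2.findContours(k,0,1);c=max(cs,key=cv2.contourArea);c=c[:,0]
P=np.array([ray(C,x,y,.053)[:2] for x,y in c]);o=np.median(P,0)
for i in range(6):
    d=np.hypot(*(P-o).T);s=P[(d>.037)&(d<.043)] if i else P[d<.048]
    A=np.c_[2*s,np.ones(len(s))];x=np.linalg.lstsq(A,(s**2).sum(1),rcond=None)[0];o=x[:2]
print('bezel',o,np.sqrt(x[2]+o@o),len(s))
d=np.hypot(*(P-o).T);T=P[d>.044]-o;print('tongue',len(T),d.max())
e=T[np.hypot(*T.T)>.05].mean(0);print('tip dir',np.degrees(np.arctan2(e[1],e[0])))
# tongue area centroid
kk=np.zeros_like(k);cv2.drawContours(kk,[c[:,None]],-1,255,-1);ys,xs=np.nonzero(kk)
Q=np.array([ray(C,a,b,.053)[:2] for a,b in zip(xs,ys)])-o;r=np.hypot(*Q.T);e=Q[(r>.043)&(r<.056)].mean(0);print('area dir',np.degrees(np.arctan2(e[1],e[0])),((r>.043)&(r<.056)).sum())
b=((hsv[...,1]>110)&(hsv[...,2]>60));b[:270]=0;b[:,:255]=0;b[:,290:]=0;b[312:]=0
ys,xs=np.nonzero(b);print('brass',xs.min(),xs.max(),ys.min(),ys.max())
for z in(.053,.079):print(z,proj(C,[*o,z]))
# hob edge long direction from seat & stem
print('seat-stem ang',np.degrees(np.arctan2(.229-o[1],.5805-o[0])))
cv2.imwrite('pics/crop5.png',cv2.resize(t[230:330,215:345],None,fx=5,fy=5,interpolation=2))
E
```

```text
bezel [0.53797994 0.06845743] 0.0393765889979733 242
tongue 38 0.054278826500539855
tip dir 1.0391051668435158
area dir 0.9122029958568332 202
brass 261 284 272 303
0.053 [272.58870602 280.41529866]
0.079 [271.93812307 297.57472349]
seat-stem ang 75.16568260976119
```

View pics/crop5.png

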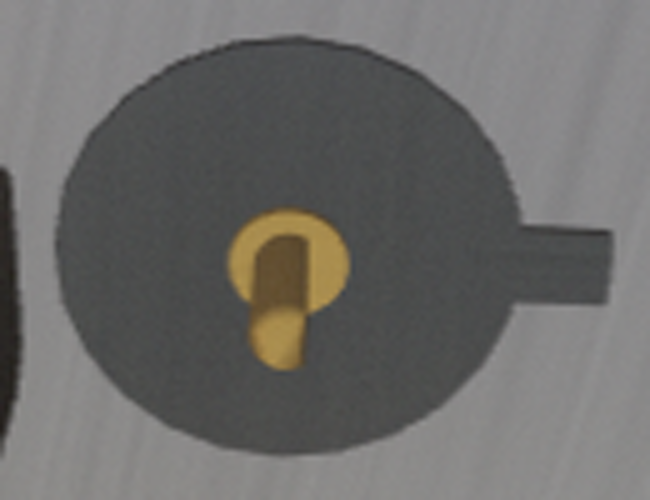

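Stem axis is at about (0.537, 0.0685), with the flat and tongue at a yaw of about 1°. Next I go to the knob and turn the tool to a yaw of about 91°.

Emit:
carry_out(moves=[0.3, -0.003, 0.045, 0, 0, 0, -10, 0.3, -0.011, 0.044, 0, 0, 0, -10, 0.3, -0.018, 0.041, 0, 0, 0, -10, 0.3, -0.025, 0.037, 0, 0, 0, -10, 0.3, -0.031, 0.032, 0, 0, 0, -10])

```text
clock: 9.72
tcp_pos: [0.5424, -0.0793, 0.1918]
orientation: [0.001, 0.886, 0.463, 0.003]
wrist_force: [-0.0, 0.2, -0.6]
finger_gap: 0.0552
```

Emit:
carry_out(moves=[0.3, -0.036, 0.026, 0, 0, 0, -10, 0.3, -0.04, 0.02, 0, 0, 0, -10, 0.3, -0.035, 0.01, 0, 0, 0, -10, 0.3, 0, 0, 0, 0, 0, -6, 0.3, 0, 0, 0, 0, 0, 0])

```text
clock: 10.35
tcp_pos: [0.5467, -0.2117, 0.1896]
orientation: [0.001, 0.699, 0.715, 0.003]
wrist_force: [-0.8, 1.0, -0.0]
finger_gap: 0.0554
```

```bash
python3 - <<'E'
from h import *
st=env.get_state();C=cam('wrist',st);snap('wrist','w6.png')
go([.556,-.202,.15],np.radians(91))
print(proj(C,[.556,-.202,.038]))
E
```

```text
t 10.4 tcp [ 0.5467 -0.2116  0.1896] yaw 91.35 q6 -0.53 F [-0.6 -0.2  1.1] gap 0.0555
shift [0.0093 0.0093 0.0397] turn [ 0.3  -0.1   0.35]
[294.43413914 198.84058001]
```

View pics/w6.png

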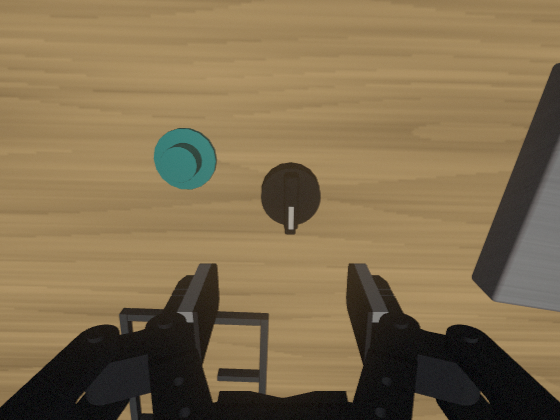

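The view shows the knob skirt centred at (291,193), the white line at (291,217) and the nose tip at (290,232). The nose points along +x.

```bash
python3 - <<'E'
from h import *
t=cv2.imread('pics/w6.png');C=cam('wrist')
m=(t.max(2)<80).astype(np.uint8)*255;k=np.zeros_like(m);k[155:240,255:328]=m[155:240,255:328]
k=cv2.morphologyEx(k,cv2.MORPH_CLOSE,np.ones((7,7)))
cs,_=cv2.findContours(k,0,1);c=max(cs,key=cv2.contourArea)[:,0]
P=np.array([ray(C,x,y,.018)[:2] for x,y in c]);o=np.median(P,0)
for i in range(8):
    d=np.hypot(*(P-o).T);s=P[d<.0285]
    A=np.c_[2*s,np.ones(len(s))];x=np.linalg.lstsq(A,(s**2).sum(1),rcond=None)[0];o=x[:2]
print('skirt',o,np.sqrt(x[2]+o@o),len(s))
w=(t.min(2)>120);w[:195]=0;w[240:]=0;w[:,:275]=0;w[:,305:]=0
ys,xs=np.nonzero(w);W=np.array([ray(C,a,b,.038)[:2] for a,b in zip(xs,ys)]);wc=W.mean(0)
print('white',xs.mean(),ys.mean(),wc,'dir from skirt c',np.degrees(np.arctan2(*(wc-o)[::-1])))
v=cv2.fitLine(W.astype(np.float32),2,0,.01,.01).ravel();print('line dir',np.degrees(np.arctan2(v[1],v[0])))
d=np.hypot(*(P-o).T);T=P[d>.031].mean(0)-o;print('nose dir',np.degrees(np.arctan2(T[1],T[0])))
cv2.imwrite('pics/crop6.png',cv2.resize(t[150:250,240:340],None,fx=5,fy=5,interpolation=2))
go([*o,.15])
E
```

```text
skirt [ 0.55833745 -0.20496755] 0.026630852454929615 159
white 290.7319587628866 216.89690721649484 [ 0.57190836 -0.20449616] dir from skirt c 1.989402012681823
line dir -0.09274567
nose dir 1.3344342775731954
t 10.4 tcp [ 0.5467 -0.2116  0.1896] yaw 91.35 q6 -0.53 F [-0.6 -0.2  1.1] gap 0.0555
shift [0.0063 0.0115 0.0397] turn [ 0.3 -0.1 -0. ]
```

View pics/crop6.png

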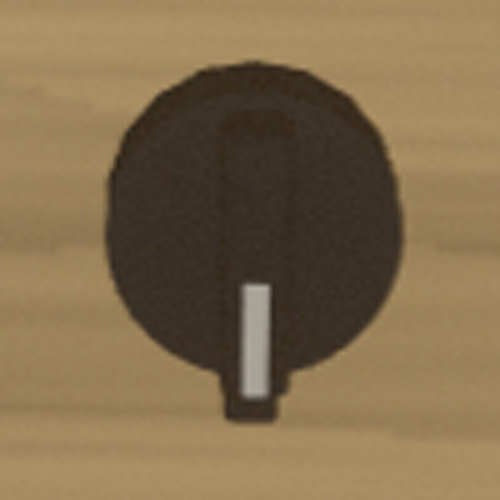

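Emit:
carry_out(moves=[0.3, 0.0055, 0.0115, 0.03, 0.3, 0, 0.3, 0.3, 0, 0, 0.035, 0, 0, 0, 0.3, 0, 0, 0.035, 0, 0, 0, 0.3, 0, 0, 0.025, 0, 0, 0, 0.3, 0, 0, 0, 0, 0, 0])

```text
clock: 11.02
tcp_pos: [0.5606, -0.2019, 0.0623]
orientation: [0.0, 0.704, 0.71, 0.001]
wrist_force: [0.8, -0.4, 0.3]
finger_gap: 0.0555
```

```bash
python3 - <<'E'
from h import *
go([.558,-.2055,.033],np.radians(91))
E
```

```text
t 11.03 tcp [ 0.5606 -0.2019  0.0623] yaw 90.44 q6 -0.49 F [ 0.8 -0.4  0.3] gap 0.0555
shift [-0.0036 -0.0027  0.0292] turn [ 0.1  -0.03 -0.56]
```

Emit:
carry_out(moves=[0.3, -0.0035, -0.0027, 0.008, 0, 0, -0.5, 0.3, 0, 0, 0.01, 0, 0, 0, 0.3, 0, 0, 0.008, 0, 0, 0, 0.3, 0, 0, 0.002, 0, 0, 0, 0.3, 0, 0, 0, 0, 0, 0])

```text
clock: 11.65
tcp_pos: [0.5602, -0.2062, 0.0359]
orientation: [0.003, 0.702, 0.712, 0.002]
wrist_force: [-0.4, -0.9, 0.0]
finger_gap: 0.0556
```

```bash
python3 - <<'E'
from h import *
go([.558,-.2055,.033],np.radians(91))
E
```

```text
t 11.65 tcp [ 0.5602 -0.2062  0.0359] yaw 90.88 q6 -0.5 F [-0.4 -0.9  0. ] gap 0.0556
shift [ 0.0007 -0.0022  0.0029] turn [ 0.38  0.13 -0.12]
```

Emit:
carry_out(moves=[0.3, 0.0005, -0.0022, 0.002, 0.3, 0, 0, -1, 0, 0, 0, 0, 0, 0, -1, 0, 0, 0, 0, 0, 0, -1, 0, 0, 0, 0, 0, 0, -1, 0, 0, 0, 0, 0, 0], squeeze=60)

```text
clock: 12.28
tcp_pos: [0.5585, -0.206, 0.0348]
orientation: [0.002, 0.702, 0.712, -0.0]
wrist_force: [0.3, 1.1, -1.1]
finger_gap: 0.0101
```

Emit:
carry_out(moves=[-1, 0, 0, 0, 0, 0, 0, -1, 0, 0, 0, 0, 0, 0, -1, 0, 0, 0, 0, 0, 0, -1, 0, 0, 0, 0, 0, 0, -1, 0, 0, 0, 0, 0, 0])

```text
clock: 12.9
tcp_pos: [0.5584, -0.206, 0.0347]
orientation: [0.002, 0.702, 0.712, -0.0]
wrist_force: [0.1, -0.3, 0.0]
finger_gap: 0.0103
```

```bash
python3 - <<'E'
from h import *
go([.558,-.2055,.15],np.radians(91))
E
```

```text
t 12.9 tcp [ 0.5584 -0.206   0.0347] yaw 90.87 q6 -0.5 F [ 0.1 -0.3  0. ] gap 0.0103
shift [ 1.000e-04 -2.000e-04 -1.153e-01] turn [ 0.13  0.17 -0.13]
```

Emit:
carry_out(moves=[-1, 0, 0, -0.02, 0, 0, 0, -1, 0, 0, -0.04, 0, 0, 0, -1, 0, 0, -0.04, 0, 0, 0, -1, 0, 0, -0.02, 0, 0, 0, -1, 0, 0, 0, 0, 0, 0])

```text
clock: 13.52
tcp_pos: [0.5571, -0.2051, 0.1564]
orientation: [0.0, 0.702, 0.712, -0.001]
wrist_force: [-0.3, 0.5, -1.7]
finger_gap: 0.0101
```

```bash
python3 - <<'E'
from h import *
st=env.get_state();C=cam('wrist',st);t=snap('wrist','w7.png')[:,:,::-1]
go([.537,.0685,.16],np.radians(91))
x=st['tcp_pos'];M=rot(st).as_matrix()
# stub: project tool axis at skirt top (-.0147 world z) and bar top
for z in(.0147,-.0033):print(proj(C,x+M@[0,0,z]),proj(C,x+M@[0,.036,z]))
cv2.imwrite('pics/crop7.png',cv2.resize(t[200:360,200:370],None,fx=3.5,fy=3.5,interpolation=2))
E
```

```text
t 13.57 tcp [ 0.5566 -0.2048  0.1553] yaw 90.86 q6 -0.5 F [ 0.2 -0.2  0. ] gap 0.0104
shift [ 0.2736 -0.0155 -0.0048] turn [-0.13  0.02 -0.14]
[283.88753614 271.72869215] [283.80858234 338.15717664]
[284.05890361 293.60341199] [283.95913395 365.62448202]
```

View pics/crop7.png

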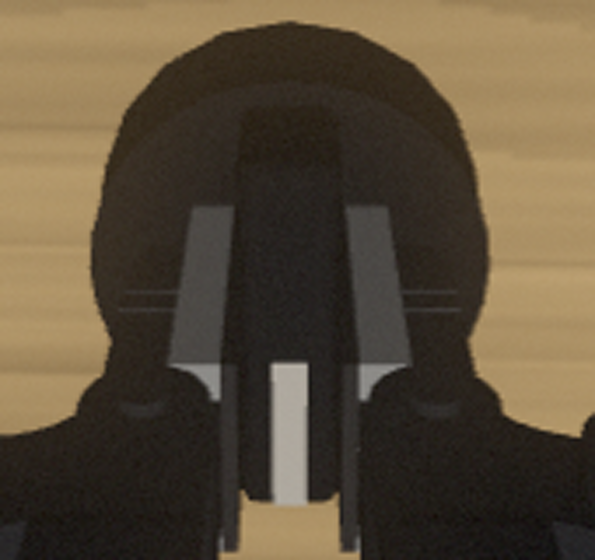

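The knob is gripped centred: its bar spans 247 to 343 in v against a predicted 247 to 341, and its centre is at u 283 against 284. I'll move past the stem for a close look.

Emit:
carry_out(moves=[-1, 0.03, 0.005, -0.002, 0, 0, 0, -1, 0.058, 0.008, -0.002, 0, 0, 0, -1, 0.058, 0.008, -0.002, 0, 0, 0, -1, 0.058, 0.008, -0.002, 0, 0, 0, -1, 0.05, 0.008, 0, 0, 0, 0])

```text
clock: 14.2
tcp_pos: [0.5877, 0.0528, 0.1543]
orientation: [-0.005, 0.705, 0.709, -0.004]
wrist_force: [0.1, 0.0, -0.8]
finger_gap: 0.0103
```

Emit:
carry_out(moves=[-1, 0.016, 0, 0, 0, 0, 0, -1, 0, 0, 0, 0, 0, 0, -1, 0, 0, 0, 0, 0, 0, -1, 0, 0, 0, 0, 0, 0, -1, 0, 0, 0, 0, 0, 0])

```text
clock: 14.82
tcp_pos: [0.5853, 0.0686, 0.1499]
orientation: [-0.007, 0.705, 0.709, -0.007]
wrist_force: [-1.1, 0.6, 0.5]
finger_gap: 0.0107
```

```bash
python3 - <<'E'
from h import *
st=env.get_state();C=cam('wrist',st);t=snap('wrist','w8.png')[:,:,::-1]
go([.5375,.0685,.16],np.radians(91))
print(proj(C,[.5375,.0685,.079]),proj(C,[.5375,.0685,.053]))
E
```

```text
t 14.88 tcp [0.5854 0.0686 0.1499] yaw 90.37 q6 -0.03 F [ 0.4 -0.1 -1. ] gap 0.0102
shift [ 0.0002 -0.048  -0.0091] turn [-1.13 -0.03 -0.63]
[283.84991768 147.81535847] [283.67449038 141.68227477]
```

The viewer limit is reached, so I'll go on numerically.

```bash
cat > b.py <<'E'
from h import *
import sys
t=cv2.imread('pics/'+sys.argv[1]);C=cam('wrist');hsv=cv2.cvtColor(t,40)
b=((hsv[...,1]>110)&(hsv[...,2]>50)).astype(np.uint8)*255
n,l,s,cc=cv2.connectedComponentsWithStats(b[100:200,230:340])
for i in range(1,n):
    if s[i,4]>15:print('brass',s[i]+[230,100,0,0,0],cc[i]+[230,100])
m=((t.max(2)<95)|(b>0)).astype(np.uint8)*255
k=np.zeros_like(m);k[70:215,200:370]=m[70:215,200:370]
cs,_=cv2.findContours(k,0,1);c=max(cs,key=cv2.contourArea)[:,0]
P=np.array([ray(C,x,y,.053)[:2] for x,y in c]);o=np.array([.5375,.0685])
for i in range(8):
    d=np.hypot(*(P-o).T);s=P[(d>.036)&(d<.044)]
    A=np.c_[2*s,np.ones(len(s))];x=np.linalg.lstsq(A,(s**2).sum(1),rcond=None)[0];o=x[:2]
print('bezel',o,np.sqrt(x[2]+o@o),len(s))
kk=np.zeros_like(k);cv2.drawContours(kk,[c[:,None]],-1,255,-1);ys,xs=np.nonzero(kk)
Q=np.array([ray(C,a,b,.053)[:2] for a,b in zip(xs,ys)])-o;r=np.hypot(*Q.T);g=(r>.043)&(r<.052)&(Q[:,0]>0)
e=Q[g].mean(0);print('tongue dir',np.degrees(np.arctan2(e[1],e[0])),g.sum(),r.max(),Q[g].min(0),Q[g].max(0))
print(proj(C,[*o,.079]))
E
python3 b.py w8.png
```

```text
brass [267 127  32  32 794] [282.29093199 142.58312343]
bezel [0.53961749 0.06725355] 0.03864904535006092 399
tongue dir 0.7201777989839377 269 0.04965380647031602 [ 0.04234737 -0.01825522] [0.04605022 0.01913277]
[281.67198706 151.47386364]
```

Emit:
carry_out(moves=[-1, 0, -0.022, 0, -0.6, 0, -0.6, -1, 0, -0.022, 0, -0.5, 0, 0, -1, 0, -0.004, 0, 0, 0, 0, -1, 0, 0, 0.01, 0, 0, 0, -1, 0, 0, 0, 0, 0, 0])

```text
clock: 15.5
tcp_pos: [0.5386, 0.0654, 0.1406]
orientation: [0.001, 0.702, 0.712, 0.001]
wrist_force: [0.5, -0.5, -0.4]
finger_gap: 0.0107
```

```bash
python3 - <<'E'
from h import *
go([.5378,.0685,.12],np.radians(91))
E
```

```text
t 15.5 tcp [0.5386 0.0654 0.1406] yaw 90.75 q6 -0.04 F [ 0.5 -0.5 -0.4] gap 0.0107
shift [ 0.0031 -0.0008  0.0206] turn [ 0.19 -0.01 -0.25]
```

Emit:
carry_out(moves=[-1, 0.003, -0.0008, 0.008, 0.2, 0, -0.2, -1, 0, 0, 0.008, 0, 0, 0, -1, 0, 0, 0.002, 0, 0, 0, -1, 0, 0, 0, 0, 0, 0, -1, 0, 0, 0, 0, 0, 0])

```text
clock: 16.12
tcp_pos: [0.5389, 0.0687, 0.1203]
orientation: [-0.001, 0.701, 0.713, -0.0]
wrist_force: [0.2, -0.2, 0.1]
finger_gap: 0.0103
```

```bash
python3 - <<'E'
from h import *
go([.5378,.0685,.114],np.radians(91))
E
```

```text
t 16.12 tcp [0.5389 0.0687 0.1203] yaw 90.97 q6 -0.04 F [ 0.2 -0.2  0.1] gap 0.0103
shift [-0.0002 -0.0011  0.0063] turn [-0.08 -0.01 -0.03]
```

Now a slow descent onto the stem.

Emit:
carry_out(moves=[-1, 0, -0.001, 0.003, 0, 0, 0, -1, 0, 0, 0.003, 0, 0, 0, -1, 0, 0, 0.002, 0, 0, 0, -1, 0, 0, 0.002, 0, 0, 0, -1, 0, 0, 0, 0, 0, 0])

```text
clock: 16.75
tcp_pos: [0.5377, 0.0686, 0.1101]
orientation: [-0.0, 0.701, 0.713, -0.0]
wrist_force: [-0.8, 0.3, -0.5]
finger_gap: 0.0106
```

```bash
python3 - <<'E'
from h import *
go([.5378,.0685,.0987],np.radians(91))
E
```

```text
t 16.75 tcp [0.5377 0.0686 0.1101] yaw 90.97 q6 -0.04 F [-0.8  0.3 -0.5] gap 0.0106
shift [-0.0001  0.0001  0.0114] turn [-0.05 -0.01 -0.03]
```

Emit:
carry_out(moves=[-1, 0, 0, 0.003, 0, 0, 0, -1, 0, 0, 0.003, 0, 0, 0, -1, 0, 0, 0.003, 0, 0, 0, -1, 0, 0, 0.001, 0, 0, 0, -1, 0, 0, 0, 0, 0, 0])

```text
clock: 17.38
tcp_pos: [0.5368, 0.0687, 0.0991]
orientation: [-0.001, 0.701, 0.713, -0.001]
wrist_force: [-2.0, 0.2, -0.1]
finger_gap: 0.0105
```

```bash
python3 - <<'E'
from h import *
go([.5378,.0685,.0927],np.radians(91))
E
```

```text
t 17.38 tcp [0.5368 0.0687 0.0991] yaw 90.97 q6 -0.04 F [-2.   0.2 -0.1] gap 0.0105
shift [-0.0002  0.001   0.0064] turn [-0.15 -0.01 -0.03]
```

Emit:
carry_out(moves=[-1, 0, 0.0008, 0.003, 0, 0, 0, -1, 0, 0, 0.003, 0, 0, 0, -1, 0, 0, 0.003, 0, 0, 0, -1, 0, 0, 0.003, 0, 0, 0, -1, 0, 0, 0.003, 0, 0, 0])

```text
clock: 18.0
tcp_pos: [0.5371, 0.0687, 0.0922]
orientation: [0.001, 0.701, 0.713, 0.0]
wrist_force: [-12.8, -0.4, 24.6]
finger_gap: 0.0102
```

```bash
python3 - <<'E'
from h import *
go([.5378,.0685,.0927],np.radians(91))
E
```

```text
t 18.0 tcp [0.5371 0.0687 0.0922] yaw 91.0 q6 -0.04 F [-12.8  -0.4  24.6] gap 0.0102
shift [-0.0002  0.0007 -0.0005] turn [ 0.05  0.05 -0.  ]
```

Emit:
carry_out(moves=[-1, 0, -0.0008, 0.002, 0, 0, 0, -1, 0, -0.0004, 0.002, 0, 0, 0, -1, 0, 0, 0.002, 0, 0, 0, -1, 0, 0, 0.002, 0, 0, 0, -1, 0, 0, 0.002, 0, 0, 0])

```text
clock: 18.62
tcp_pos: [0.5368, 0.0687, 0.0924]
orientation: [0.004, 0.701, 0.713, 0.003]
wrist_force: [-8.4, 0.1, 17.0]
finger_gap: 0.0103
```

```bash
python3 - <<'E'
from h import *
go([.5378,.0685,.0927],np.radians(91))
C=cam('top');a=cam('scene')
t=snap('top','t9.png')[:,:,::-1];s=snap('scene','s9.png')[:,:,::-1]
p=[.5805,.229];u,v=proj(C,[*p,.066]);
for n,im,cm in(('top',t,C),('scene',s,a)):
    for z,q in(('cap',[*p,.075]),):
        u,v=proj(cm,q).astype(int);print(n,u,v,'mean around',im[v-3:v+4,u-3:u+4].mean((0,1)).round())
go([.5378,.0685,.0927],np.radians(91))
b=cv2.imread('pics/t0.png').astype(int)
for n,(x,y) in dict(bowl=(113,318),grate=(407,153)).items():
    print(n,np.abs(t[y-32:y+33,x-32:x+33].astype(int)-b[y-32:y+33,x-32:x+33]).mean().round(2))
E
```

```text
t 18.62 tcp [0.5368 0.0687 0.0924] yaw 91.03 q6 -0.04 F [-8.4  0.1 17. ] gap 0.0103
shift [-0.0002  0.001  -0.0003] turn [0.53 0.11 0.03]
top 191 188 mean around [51. 46. 44.]
scene 333 177 mean around [61. 60. 61.]
t 18.73 tcp [0.5368 0.0687 0.0924] yaw 91.03 q6 -0.04 F [-7.6  0.3 16.7] gap 0.01
shift [-0.0002  0.001  -0.0003] turn [0.53 0.12 0.03]
bowl 10.7
grate 3.52
```

The press is steady at about 17 N and z 0.0924, which is at the stop. The bowl patch changed, so I'll check it, and I'll check that the knob hasn't slipped in the hand.

```bash
python3 - <<'E'
from h import *
for f in('t0','t9'):
    t=cv2.imread(f'pics/{f}.png');k=np.zeros(t.shape[:2],np.uint8);k[280:360,75:150]=(t.max(2)<45)[280:360,75:150]*255
    cs,_=cv2.findContours(k,0,1);c=max(cs,key=cv2.contourArea);print(f,cv2.contourArea(c),cv2.boundingRect(c))
snap('wrist','w9.png')
for f in('s0','s9'):
    t=cv2.imread(f'pics/{f}.png');k=np.zeros(t.shape[:2],np.uint8);k[120:160,245:300]=(t.max(2)<50)[120:160,245:300]*255
    print(f,cv2.boundingRect(k))
for f in('w7','w8','w9'):
    t=cv2.imread(f'pics/{f}.png');w=(t.min(2)>110)&(t.max(2)-t.min(2)<30);w[:295]=0;w[350:]=0;w[:,:274]=0;w[:,:][:,292:]=0
    ys,xs=np.nonzero(w);print(f,len(xs),xs.mean().round(1),ys.min(),ys.max())
E
```

```text
t0 1850.5 (88, 293, 50, 50)
t9 1846.5 (88, 293, 50, 50)
s0 (257, 126, 32, 24)
s9 (257, 126, 43, 34)
w7 399 282.5 304 343
w8 405 282.4 304 343
w9 519 282.5 304 349
```

```bash
python3 -c "
from h import *
print(env.get_state()['wrist_force']);print(env.hand_in())"
```

```text
[-7.89692915 -0.19337716 16.97982181]
the job is handed in; nothing more can be done
None
```

I put the burner cap back in its seat and let go of it. Then I fitted the knob on the valve stem and pressed it fully in. I handed the job in at about 18.8 s of the 64 s, still gripping the knob and pushing.

**Cap:** It stopped at TCP z 0.083, the height expected for fully seated. The wrist picture after release shows it flat inside the rim.

**Knob:** It was turned to match the stem's flat, at a yaw of about 1°. It slid down with no upward resistance past the height where a mismatched knob would have stopped.

**Press:** The TCP settled at z 0.0924, against 0.0927 expected at the stop. The upward force was about 17 N, well over the 8 N spring. A side force of about −8 N along x remained at hand-in.

**Grip:** The white line starts at the same image row as before (304), so the knob shows no slip. Its lower end was not a clean check, because grey background got into the last measurement.

**Bystanders:**
- **Bowl:** its patch in the top view changed, but its outline there did not move. The bowl-area box in the scene view grew, probably because the arm was in the picture.
- **Grate:** its patch changed only slightly.
- **Ramekin:** I did not re-check it, but the arm made no contact near it.

The picture limit ran out before the insertion, so the fit and press were checked by pose, force and pixel measurements only.

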